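# Open the latched button box and take out its controller

## Task

Open the button box, take the controller module out and lay it gently, right way up, in the middle of the mouse mat; leave the lid standing open. The lid's quarter-turn wing latch looks the same locked or open: if the lid is held when you try it by its handle, do not force it but turn the latch over to its other stop. Leave the keypad, the mouse and the screwdriver where they are.

Things in the scene. Friction and masses are not known exactly. Their poses are not given: they have to be found in the camera images.
- button_box: Black steel button box lying flat, immovable: 220 mm (its x) by 280 mm (its y), walls 75 mm high, 4 mm thick, under a hinged lid. Origin: centre of its underside; x points from the front (handle and latch) to the rear (hinge), y left, z up. Foam floor inside at 10 mm; a terminal strip 32 mm high along the rear wall, behind x = +76 mm; the latch's keeper within 35 mm of the front wall.
- lid_hinge (a point): Middle of the lid's hinge line, which runs along the box's y, 108 mm behind the box's origin, 75 mm above the desk.
- lid (a joint): Angle of the lid, rad: 0 shut, 1.57 upright, stop at 1.75; the front edge swings up and over to the rear. Stiff friction hinge: the lid stays wherever it is left. A free lid needs about 6 N upwards at the handle; a locked one gives only 1 to 3 mm there and then holds.
- lid_handle (a point): Middle of the lid's bow handle: bright round aluminium bar 10 mm thick along the box's y, 110 mm between its posts, 38 mm above the lid's top (117 mm above the desk when shut), 183 mm in front of and (shut) 42 mm above the hinge line, 35 mm left (+y) of the box's middle. The lid plate, 4 mm thick, reaches 35 mm in front of the bar; low knobs stand on it from 50 mm behind the bar.
- latch (a joint): Angle of the wing latch, rad, counter-clockwise seen from above, between stops at 0 (wing along the box's y) and 1.57 (wing along the box's x). Starts near 0, stays where left; needs 2 to 3 N at the wing's end. Which stop locks the lid differs from case to case and cannot be seen; a lid that is locked at one stop is free at the other (within 0.1 rad of it).
- latch_wing (a point): Centre of the latch's wing, a plain steel bar 64 mm long, 14 mm wide, 20 mm high, on the lid; it turns about the vertical axis through this point (lid shut). The point is 97 mm above the desk; the wing stands 8 to 28 mm above the lid's top, on a round boss 26 mm across. It lies 75 mm in front of the box's origin and 85 mm to the right (-y).
- module_center (a point): Centre of the controller module, a loose grey plastic case 105 mm (its x) by 50 mm (its y) by 36 mm high (its z, up), 0.1 to 0.25 kg. It lies flat on the foam in the shut box, its long side roughly along the box's x; its centre is 28 mm above the desk there.
- mat_center (a point): Centre of the top of the mouse mat, a thin black mat 220 mm (its x) by 190 mm (its y), 4 mm thick, fixed to the desk to the left or to the right of the box.
- keypad: Bystander: keypad with pink keys, 135 x 95 x 27 mm, origin at the centre of its underside; on the other side of the box from the mat.
- mouse: Bystander: black computer mouse, 104 x 60 x 38 mm, origin at the centre of its underside; on the robot's side of the keypad.
- screwdriver_grip (a point): Bystander: middle of the black handle of a screwdriver 190 mm long, lying across just off the mat's near edge.

How it is judged:
On the way:
1. the lid is swung up past about 70 degrees (value of joint lid above 1.2 rad), for 0.2 s.
At the end, for the whole second after the job is handed in: The lid still stands open, past 70 degrees (1.2 rad), and the module lies released and at rest, flat and right way up (within 7 degrees) on the mouse mat, its centre within 60 mm of the mat's middle (value of joint lid above 1.2 rad and horizontal distance between module_center and mat_center below 0.06 m and height (world z) of module_center below 0.027 m and angle between module_center's own z axis and vertical below 0.12 rad and linear speed of module below 0.02 m/s); the robot touches nothing.
It fails at once if the lid is forced against its latch, or the latch against its stops (more than 45 N on the latch) (contact force between latch and anything else above 45 N).
It fails at once if the module is dropped or thrown: faster than 0.7 m/s while no finger holds it (linear speed of module above 0.7 m/s and contact force between the fingers and module below 0.1 N).
It fails at once if the keypad is pushed more than 30 mm (distance of keypad from where it was at the start of the episode above 0.03 m).
It fails at once if the mouse is pushed more than 30 mm (distance of mouse from where it was at the start of the episode above 0.03 m).
It fails at once if the screwdriver is pushed more than 30 mm (distance of screwdriver_grip from where it was at the start of the episode above 0.03 m).
It also fails if it takes over 72 s, if anything falls off the work surface, if the arm or the gripper's body presses on something with over 40 N, if the wrist force passes 120 N, or if a joint passes its speed limit or range.

## Robot

A 7-joint arm with a two-finger parallel gripper is mounted at the origin on the work surface. World frame = base frame: x ahead of the robot, y to its left, z up, the work surface at z = 0. Lengths are in m, angles in rad, forces in N, time in s.
With the tool pointing down it reaches from about 0.35 to 0.9 m from the base axis. Payload 19.9 kg.
Tool frame: the origin (TCP) lies between the finger pads; the fingertips stand 11 mm ahead of it and the grasp point (between the pads) lies 8 mm behind it (r.finger_overhang is the distance from the TCP to the fingertips, in m); z points along the fingers, y is the line along which they close (so a half turn about z gives the same grasp; the last joint's range is limited). The gripper opens to 94 mm and grips with 3 to 60 N. Pads are 16 mm wide; open, the fingers measure 119 mm over their backs; the gripper's body (75 mm by 177 mm) begins 78 mm behind the grasp point.
Start: joints at [1.242, 0.417, -0.01, 1.614, 0.005, 1.111, -0.053], TCP at [0.177, -0.599, 0.216] pointing down, gripper open.
Joint ranges: [-2.81, 2.81], [-0.39, 2.02], [-1.27, 1.25], [0.06, 2.57], [-1.19, 4.33], [0.19, 2], [-2.82, 2.82]. Speed limits (rad/s): [1.89, 1.89, 2.39, 2.39, 3.01, 3.01, 3.01].

## Interface

Orientations are given as a unit quaternion [w, x, y, z].
In Python, from bench import r gives the robot as it stands.
- The arm moves only by the shell command python3 -m inch 'ROWS' [FORCE]. ROWS is JSON, a list that holds one entry, the list of rows, each a list of 7 numbers: the turn, a rotation vector about the world's x, y, z in rad, then the shift along the world's x, y, z in cm, then the opening, from 0 (shut) to 1 (fully open). A call has 1 to 20 rows; each row shifts and turns the commanded pose from where the row before left it; what a row does not reach is not made up. A row lasts 1/10 s, in which the tool goes at most 50 mm and 8.59 degrees, less where a joint would pass 70% of its speed; a pose out of reach is approached as far as the arm can. A call with a gripper value outside its range is refused whole. The fingers move at their own pace and stop on an object; FORCE is the grip in N (left out, the last holds). Time passes only in rows, so rows that do not move let the fingers close. It gives the time, the measured TCP pose, the force and the opening at its end, in the units of the state.
- r.sense(): the state, without advancing time (a new reading comes with each control period).
- r.camera(name): name is "scene" or "top" or "wrist"; returns (picture, depth): 384x512x3 uint8, blue, green, red; 384x512 float32, m along the optical axis (not along the pixel's ray), 0 where there is no reading.
- r.camera_info(name): a dict with "fx", "fy", "cx", "cy" (pixels), "R" (3x3) and "t" (3): a world point X has camera coordinates R X + t. Camera axes: x right, y down, z forward; pixel columns grow to the right and rows downward; lengths in m; the calibration is good to about 2 mm. The wrist camera is an equidistant fisheye: a pixel r from the principal point sees the ray r / f radians off the axis. A picture is of the moment at which its call begins: read the wrist's pose just before it. camera_info takes no time and is no camera call; for the wrist camera it gives the pose at the moment of the call.
- r.sign_off(): hands the job in, once; it reports no verdict.
The state is a dict: "time_s": time; "joints": joint angles; "joint_vel": joint speeds; "tau": joint torques, N m; "tool_pos": TCP position; "orientation": TCP orientation; "wrist_force": force on the tool from outside, world axes, zero at the start; "wrist_torque": the same for the moment, N m; "opening": finger opening in m.
Only numpy, scipy, OpenCV 4.12 (cv2) and the standard library are available. Lean on these libraries where they do the work, as an engineer would, in place of code of your own. Each camera call takes 0.05 s, during which the arm holds its last target. There are 200 camera calls.

## Working session

There is one attempt and no reset: what is moved stays moved. The work goes in short steps, Python scripts to look and compute and a shell command to move; the robot and the scene stay as the last step left them, time stands still between calls to the robot, and variables do not carry over. Pictures are saved under pics/ and viewed, on a budget of 10 in all, crops included, one or two more only if the job needs it, and the job is handed in when it is done.

```bash
ls; mkdir -p pics; python3 - <<'E'
from bench import r
import cv2,numpy as np
for n in("scene","top"):
    p,d=r.camera(n);cv2.imwrite(f"pics/{n}0.png",p);np.save(f"pics/{n}0.npy",d)
    i=r.camera_info(n);print(n,i)
s=r.sense();print(s['time_s'],s['tool_pos'],s['orientation'],s['wrist_force'],s['opening'])
E
```

```text
pics
scene {'fx': 423.21667781318683, 'fy': 423.21667781318683, 'cx': 248.46146531991354, 'cy': 184.15954189559804, 'R': array([[-0.43746376,  0.8992093 , -0.00693468],
       [ 0.63820095,  0.30503234, -0.70686266],
       [-0.63350217, -0.31365251, -0.70731683]]), 't': array([ 0.21246144, -0.24214245,  1.48373297])}
top {'fx': 385.4288804479413, 'fy': 385.4288804479413, 'cx': 258.9239809234492, 'cy': 186.272568157054, 'R': array([[-0.00640064, -0.99961345, -0.02705531],
       [-0.99230636,  0.00969449, -0.12342651],
       [ 0.12364109,  0.02605714, -0.99198483]]), 't': array([0.00977743, 0.5024267 , 1.25047435])}
0.1 [ 0.17727086 -0.59899205  0.21589921] [-5.37069316e-04  9.89665880e-01  1.43391566e-01 -1.29479192e-04] [-0.4157912   0.56991836 -0.5487676 ] 0.09399043638685885
```

View pics/top0.png

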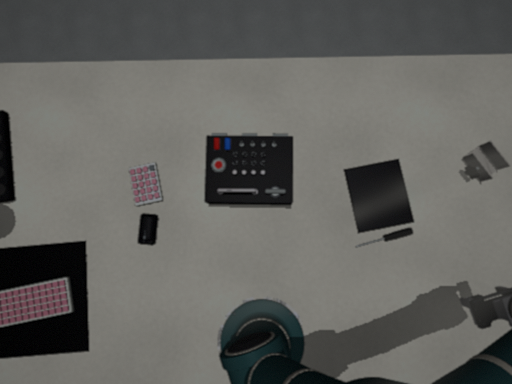

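View pics/scene0.png

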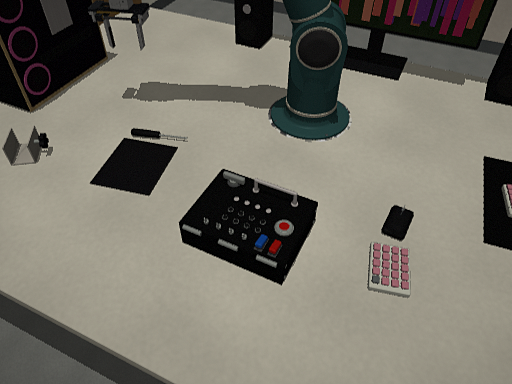

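Top view: the box is at (249,170), with its handle at (238,191) and latch at (275,191) on the robot's side. The mat is at (379,195), to the right, with the screwdriver at its near edge. Keypad and mouse are on the left.

```bash
cat > h.py <<'E'
from bench import r
import cv2,numpy as np
def cloud(d,i):
    v,u=np.mgrid[:d.shape[0],:d.shape[1]]
    c=np.stack([(u-i['cx'])/i['fx']*d,(v-i['cy'])/i['fy']*d,d],-1)
    return (c-i['t'])@i['R']
def rect(q):
    (c,s,a)=cv2.minAreaRect((q*1000).astype(np.float32));return np.round(c,1),np.round(s,1),round(a,2)
E
python3 - <<'E'
from h import *
for n in("top","scene"):
    p=cv2.imread(f"pics/{n}0.png").astype(int);d=np.load(f"pics/{n}0.npy");w=cloud(d,r.camera_info(n))
    x,y,z=w[...,0],w[...,1],w[...,2];ok=d>0
    box=ok&(abs(x-.56)<.2)&(abs(y)<.22)
    g=p.sum(-1)
    m=box&(z>.065)&(z<.13);print(n,'lid',rect(w[m][:,:2]))
    ml=box&(z>.07)&(z<.084);print(' lid plane z',np.median(z[ml]))
    for lo,hi in((.088,.105),(.107,.125)):
        mh=(m&(z>lo)&(z<hi)).astype(np.uint8);k,l,st,c=cv2.connectedComponentsWithStats(mh)
        for j in range(1,k):
            if st[j,4]>5:
                q=w[l==j];print('  ',lo,c[j].round(),st[j,4],rect(q[:,:2]),q.mean(0).round(4))
    mm=ok&(z<.02)&(z>-.02)&(g<150)&(y<-.2)&(y>-.6)&(x>.3)&(x<.8)
    k,l,st,c=cv2.connectedComponentsWithStats(cv2.morphologyEx(mm.astype(np.uint8),cv2.MORPH_OPEN,np.ones((5,5))))
    j=1+np.argmax(st[1:,4]);print(' mat',c[j],rect(w[l==j][:,:2]),w[l==j].mean(0))
E
```

```text
top lid (array([558.8,  39.1]), array([283.8, 229.5]), 88.92)
 lid plane z 0.0787861631981829
   0.088 [216. 144.] 68 (array([633.9, 142.6]), array([17.5, 36. ]), 88.93) [0.6334 0.1422 0.0971]
   0.088 [227. 144.] 70 (array([634. , 107.2]), array([17.2, 35.7]), 89.29) [0.6334 0.1068 0.0973]
   0.088 [241. 142.] 6 (array([636.9,  62.3]), array([3.8, 7.1]), 79.99) [0.6373 0.0616 0.0968]
   0.088 [252. 142.] 6 (array([636.2,  26.8]), array([3.4, 8.6]), 88.87) [0.6359 0.0269 0.0962]
   0.088 [262. 142.] 6 (array([635.8,  -8.3]), array([3.3, 8.2]), 88.28) [ 0.6356 -0.0078  0.0954]
   0.088 [218. 164.] 69 (array([566.9, 134.9]), array([32.8, 38.6]), 26.69) [0.5677 0.1357 0.0898]
   0.088 [234. 172.] 20 (array([541.5,  83.6]), array([13.3, 13. ]), 86.05) [0.5416 0.0836 0.0923]
   0.088 [243. 172.] 19 (array([541.6,  54.3]), array([12.7, 13. ]), 83.97) [0.5414 0.0542 0.0917]
   0.088 [253. 172.] 20 (array([540.3,  22.7]), array([13. , 12.5]), 83.25) [0.5399 0.0234 0.0929]
   0.088 [262. 172.] 22 (array([539.6,  -6.4]), array([14.5, 14.1]), 28.97) [ 0.5396 -0.0064  0.0918]
   0.088 [273. 193.
[... 1717 characters left out ...]
8 (array([640.1,  -8.2]), array([3.5, 4.9]), 15.89) [ 0.6396 -0.0078  0.0957]
   0.088 [282. 228.] 58 (array([579. , 135.8]), array([24.3, 39.9]), 0.48) [0.578  0.1351 0.0894]
   0.088 [243. 235.] 6 (array([639.9,  62.5]), array([3. , 6.6]), 80.69) [0.6414 0.0619 0.0955]
   0.088 [261. 241.] 110 (array([637.4, 107.2]), array([17.1, 37.6]), 89.15) [0.6406 0.108  0.0965]
   0.088 [275. 247.] 110 (array([638.2, 142. ]), array([17.3, 41.9]), 89.72) [0.6412 0.1428 0.0966]
   0.107 [276. 187.] 188 (array([485.2,  75.2]), array([117.5,  12.6]), 89.81) [0.4858 0.0771 0.1184]
 mat [134.81061887 165.99594183] (array([ 474.4, -393.9]), array([222.5, 193.3]), 10.21) [ 0.48027718 -0.39003831  0.00366588]
```

Box origin is about (0.559, 0.039), yaw −1.2°. Handle at (0.484, 0.075), latch at (0.482, −0.045), mat centre at (0.474, −0.394), yaw about 10°. I'll try the handle first, gripping it with the fingers closing along x.

```bash
python3 -m inch '[[[0,0,0.063,1.53,3.37,0.2,0.4],[0,0,0.063,1.53,3.37,0.2,0.4],[0,0,0.063,1.53,3.37,0.2,0.4],[0,0,0.063,1.53,3.37,0.2,0.4],[0,0,0.063,1.53,3.37,0.2,0.4],[0,0,0.063,1.53,3.37,0.2,0.4],[0,0,0.063,1.53,3.37,0.2,0.4],[0,0,0.063,1.53,3.37,0.2,0.4],[0,0,0.063,1.53,3.37,0.2,0.4],[0,0,0.063,1.53,3.37,0.2,0.4],[0,0,0.063,1.53,3.37,0.2,0.4],[0,0,0.063,1.53,3.37,0.2,0.4],[0,0,0.063,1.53,3.37,0.2,0.4],[0,0,0.063,1.53,3.37,0.2,0.4],[0,0,0.063,1.53,3.37,0.2,0.4],[0,0,0.063,1.53,3.37,0.2,0.4],[0,0,0.063,1.53,3.37,0.2,0.4],[0,0,0.063,1.53,3.37,0.2,0.4],[0,0,0.063,1.53,3.37,0.2,0.4],[0,0,0.063,1.53,3.37,0.2,0.4]]]' 8; python3 -m inch '[[[0,0,0,0,0,0,0.4],[0,0,0,0,0,0,0.4]]]'
```

```text
time_s: 2.1
tool_pos: [0.4837, 0.0761, 0.2565]
orientation: [0.0, 0.714, 0.7, -0.0]
wrist_force: [0.4, -1.0, -0.1]
opening: 0.0376
time_s: 2.3
tool_pos: [0.4832, 0.0751, 0.256]
orientation: [-0.0, 0.715, 0.699, -0.0]
wrist_force: [0.1, -0.1, 0.7]
opening: 0.0378
```

```bash
python3 -m inch '[[[0,0,0,0,0,-1.5,0.4],[0,0,0,0,0,-1.5,0.4],[0,0,0,0,0,-1.5,0.4],[0,0,0,0,0,-1.5,0.4],[0,0,0,0,0,-1.5,0.4],[0,0,0,0,0,-1.5,0.4],[0,0,0,0,0,-1.5,0.4],[0,0,0,0,0,-1.5,0.4],[0,0,0,0,0,-1.5,0.4],[0,0,0,0,0,-1.2,0.4],[0,0,0,0,0,0,0.4],[0,0,0,0,0,0,0],[0,0,0,0,0,0,0],[0,0,0,0,0,0,0],[0,0,0,0,0,0,0]]]' 8;  python3 -m inch '[[[0,0,0,0,0,0.1,0],[0,0,0,0,0,0.1,0],[0,0,0,0,0,0.1,0]]]'
```

```text
time_s: 3.8
tool_pos: [0.4831, 0.0747, 0.1097]
orientation: [-0.0, 0.715, 0.699, -0.0]
wrist_force: [-14.4, 1.2, 11.2]
opening: 0.0098
time_s: 4.1
tool_pos: [0.4832, 0.0746, 0.1122]
orientation: [-0.0, 0.715, 0.699, -0.0]
wrist_force: [1.9, 0.0, -13.6]
opening: 0.0094
```

```bash
python3 -m inch '[[[0,0,0,0,0,0,0],[0,0,0,0,0,0,0]]]';  python3 -m inch '[[[0,0,0,0,0,0.1,0],[0,0,0,0,0,0,0]]]'
```

```text
time_s: 4.3
tool_pos: [0.4832, 0.0746, 0.1122]
orientation: [-0.0, 0.715, 0.699, -0.0]
wrist_force: [-1.0, -1.8, -10.4]
opening: 0.0095
time_s: 4.5
tool_pos: [0.4832, 0.0746, 0.1134]
orientation: [-0.0, 0.715, 0.699, -0.0]
wrist_force: [-0.7, -0.6, -11.5]
opening: 0.0096
```

```bash
cat > tilt.py <<'E'
from h import *
for n in("scene","top"):
    d0=np.load(f"pics/{n}0.npy");i=r.camera_info(n);w0=cloud(d0,i)
    d1=r.camera(n)[1];w1=cloud(d1,i)
    m=(d0>0)&(d1>0)&(abs(w0[...,2]-.079)<.006)&(w0[...,1]>-.09)&(w0[...,1]<.17)
    for a,b in((.45,.48),(.5,.53),(.55,.58),(.6,.63)):
        k=m&(w0[...,0]>a)&(w0[...,0]<b)&(abs(w1[...,2]-w0[...,2])<.03)
        print(n,a,k.sum(),np.round(1000*np.median((w1-w0)[k][:,2]),2))
E
python3 tilt.py
```

```text
scene 0.45 446 1.59
scene 0.5 844 1.2
scene 0.55 740 0.92
scene 0.6 905 0.34
top 0.45 163 1.38
top 0.5 310 0.72
top 0.55 323 1.0
top 0.6 472 0.52
```

The lid rose only about 1.5 mm while the tool rose 3.7 mm, so the pads are slipping on the bar and the lid is locked. I'll let it back down, release, and turn the latch.

```bash
python3 -m inch '[[[0,0,0,0,0,-0.2,0],[0,0,0,0,0,-0.2,0],[0,0,0,0,0,0,0],[0,0,0,0,0,0,0.3],[0,0,0,0,0,0,0.3],[0,0,0,0,0,2,0.3],[0,0,0,0,0,3,0.3],[0,0,0,-1,-3,2,0],[0,0,0,-1.5,-4,0,0],[0,0,0,-1.5,-4,0,0],[0,0,0,-1,-4,0,0],[0,0,0,0,0,0,0],[0,0,0,0,0,0,0]]]'; python3 tilt.py | head -2
```

```text
time_s: 5.9
tool_pos: [0.4338, -0.0759, 0.1799]
orientation: [0.001, 0.716, 0.698, 0.0]
wrist_force: [-0.5, -0.3, -0.2]
opening: 0.0005
scene 0.45 486 0.16
scene 0.5 848 0.05
```

```bash
python3 - <<'E'
from h import *
print(np.round(r.sense()['joints'],2))
P=np.array([.482,-.0452]);last=None
for t in range(-10,91,10):
    a=np.radians(t);c=P+.026*np.array([np.sin(a),-np.cos(a)])-.0195*np.array([np.cos(a),np.sin(a)])
    print(t,c.round(4),None if last is None else (100*(c-last)).round(2));last=c
E
python3 -m inch '[[[0,0,0,0,0.3,-1.8,0],[0,0,0,0,0.3,-2,0],[0,0,0,0,0,-2,0],[0,0,0,0,0,-1.9,0],[0,0,0,0,0,0,0]]]'
```

```text
[ 0.7   0.17 -0.65  2.07  0.13  0.93 -0.04]
-10 [ 0.4583 -0.0674] None
0 [ 0.4625 -0.0712] [ 0.42 -0.38]
10 [ 0.4673 -0.0742] [ 0.48 -0.3 ]
20 [ 0.4726 -0.0763] [ 0.53 -0.21]
30 [ 0.4781 -0.0775] [ 0.55 -0.12]
40 [ 0.4838 -0.0777] [ 0.57 -0.02]
50 [ 0.4894 -0.0769] [0.56 0.08]
60 [ 0.4948 -0.0751] [0.54 0.18]
70 [ 0.4998 -0.0724] [0.5  0.27]
80 [ 0.5042 -0.0689] [0.45 0.35]
90 [ 0.508  -0.0647] [0.38 0.42]
time_s: 6.5
tool_pos: [0.4327, -0.0678, 0.1008]
orientation: [-0.002, 0.714, 0.7, -0.0]
wrist_force: [0.5, 0.2, -0.2]
opening: 0.0001
```

```bash
python3 -m inch '[[[0,0,0,0.8,-0.1,0,0],[0,0,0,0.8,-0.1,0,0],[0,0,0,0.7,-0.1,0,0],[0,0,0,0.5,0,0,0],[0,0,0,0.2,0,0,0],[0,0,0,0,0,0,0]]]';python3 -m inch '[[[0,0,0.087,0.24,-0.15,0,0],[0,0,0.087,0.24,-0.15,0,0],[0,0,0.087,0.26,-0.1,0,0],[0,0,0.087,0.27,-0.1,0,0],[0,0,0,0,0,0,0]]]'
```

```text
time_s: 7.1
tool_pos: [0.4634, -0.0724, 0.1025]
orientation: [-0.0, 0.715, 0.699, -0.0]
wrist_force: [-0.7, -1.8, 0.5]
opening: 0.0006
time_s: 7.6
tool_pos: [0.4733, -0.0772, 0.1023]
orientation: [-0.0, 0.583, 0.813, 0.0]
wrist_force: [-2.1, -0.2, 0.6]
opening: 0.0005
```

```bash
python3 -m inch '[[[0,0,0.087,0.27,-0.06,0,0],[0,0,0.087,0.28,-0.06,0,0],[0,0,0.087,0.28,0,0,0],[0,0,0.087,0.29,0,0,0],[0,0,0.087,0.28,0.04,0,0],[0,0,0.087,0.28,0.04,0,0],[0,0,0.087,0.27,0.09,0,0],[0,0,0.087,0.27,0.09,0,0],[0,0,0,0,0,0,0]]]';python3 -m inch '[[[0,0,0.087,0.25,0.13,0,0],[0,0,0.087,0.25,0.14,0,0],[0,0,0.087,0.23,0.17,0,0],[0,0,0,0,0,0,0]]]'
```

```text
time_s: 8.5
tool_pos: [0.4956, -0.0758, 0.1023]
orientation: [-0.0, 0.272, 0.962, 0.0]
wrist_force: [-2.8, -1.3, 0.2]
opening: 0.0006
time_s: 8.9
tool_pos: [0.5029, -0.0715, 0.1024]
orientation: [-0.0, 0.145, 0.989, 0.0]
wrist_force: [-1.9, -2.3, -0.1]
opening: 0.0005
```

```bash
python3 -m inch '[[[0,0,0.087,0.22,0.18,0,0],[0,0,0.087,0.2,0.2,0,0],[0,0,0,0,0,0,0]]]';python3 -m inch '[[[0,0,0.087,0.08,0.2,0,0],[0,0,0,0,0.05,0,0],[0,0,0,0,0,0,0]]]'
```

```text
time_s: 9.2
tool_pos: [0.5071, -0.0677, 0.1024]
orientation: [-0.0, 0.059, 0.998, 0.0]
wrist_force: [-2.2, -1.6, -0.3]
opening: 0.0006
time_s: 9.5
tool_pos: [0.5083, -0.0659, 0.1026]
orientation: [0.0, 0.018, 1.0, -0.0]
wrist_force: [1.2, -5.8, -1.6]
opening: 0.0004
```

```bash
python3 -m inch '[[[0,0,0,0,0.06,0,0],[0,0,0,0,0,0,0]]]';python3 -m inch '[[[0,0,0,0,0.06,0,0],[0,0,0,0,0,0,0]]]'
```

```text
time_s: 9.7
tool_pos: [0.5083, -0.0658, 0.1026]
orientation: [0.0, 0.018, 1.0, -0.001]
wrist_force: [1.2, -8.5, -0.8]
opening: 0.0005
time_s: 9.9
tool_pos: [0.5083, -0.0656, 0.1026]
orientation: [0.0, 0.018, 1.0, -0.001]
wrist_force: [1.2, -11.2, -1.2]
opening: 0.0003
```

The force climbs to 11 N with no motion, so the latch is at its other stop. Back to the handle.

```bash
python3 -m inch '[[[0,0,0,0,-0.6,0,0],[0,0,0,0,0,2.5,0],[0,0,0,0,0,3,0],[0,0,-0.111,-0.18,1,2,0.3],[0,0,-0.111,-0.18,1.05,0,0.3],[0,0,-0.111,-0.18,1.05,0,0.3],[0,0,-0.111,-0.18,1.05,0,0.3],[0,0,-0.111,-0.18,1.05,0,0.3],[0,0,-0.111,-0.18,1.05,0,0.4],[0,0,-0.111,-0.18,1.05,0,0.4],[0,0,-0.111,-0.18,1.05,0,0.4],[0,0,-0.111,-0.18,1.05,0,0.4],[0,0,-0.111,-0.18,1.05,0,0.4],[0,0,-0.111,-0.18,1.05,0,0.4],[0,0,-0.111,-0.18,1.05,0,0.4],[0,0,-0.111,-0.18,1.05,0,0.4],[0,0,-0.111,-0.18,1.05,0,0.4],[0,0,0,0,0,0,0.4]]]'
```

```text
time_s: 11.7
tool_pos: [0.4827, 0.0779, 0.1777]
orientation: [0.0, 0.712, 0.702, 0.001]
wrist_force: [-0.0, -0.4, 0.3]
opening: 0.0376
```

```bash
python3 -m inch '[[[0,0,0,0,-0.1,-2,0.4],[0,0,0,0,-0.1,-2,0.4],[0,0,0,0,-0.1,-2,0.4],[0,0,0,0,0,-0.9,0.4],[0,0,0,0,0,0,0.4],[0,0,0,0,0,0,0],[0,0,0,0,0,0,0],[0,0,0,0,0,0,0],[0,0,0,0,0,0,0]]]' 15;  python3 -m inch '[[[0,0,0,0,0,0.2,0],[0,0,0,0.05,0,0.2,0],[0,0,0,0.05,0,0.2,0],[0,0,0,0,0,0,0]]]'; python3 tilt.py | head -2; python3 - <<'E'
import numpy as np
h=.1878;l=None
for t in np.arange(0,1.56,.1):
    c=100*np.array([-h*np.cos(t+.2256),h*np.sin(t+.2256)])
    if l is not None: print(round(t,1),(c-l).round(2))
    l=c
E
```

```text
time_s: 12.6
tool_pos: [0.4828, 0.0735, 0.1088]
orientation: [0.0, 0.711, 0.703, 0.0]
wrist_force: [-7.7, 0.3, 7.1]
opening: 0.0092
time_s: 13.0
tool_pos: [0.4842, 0.0735, 0.1148]
orientation: [0.0, 0.711, 0.703, 0.0]
wrist_force: [3.4, 0.0, -1.3]
opening: 0.0095
scene 0.45 442 6.4
scene 0.5 849 4.92
0.1 [0.51 1.81]
0.2 [0.69 1.75]
0.3 [0.86 1.67]
0.4 [1.02 1.57]
0.5 [1.17 1.46]
0.6 [1.31 1.34]
0.7 [1.44 1.2 ]
0.8 [1.55 1.05]
0.9 [1.65 0.89]
1.0 [1.73 0.72]
1.1 [1.8  0.55]
1.2 [1.84 0.36]
1.3 [1.87 0.18]
1.4 [ 1.88 -0.01]
1.5 [ 1.87 -0.2 ]
```

The lid is free: it follows the tool, rising 6.4 mm at the front. I'll swing it along the arc.

```bash
python3 -m inch '[[[0,0,0,0.17,0,0.6,0],[0,0,0,0.17,0,0.6,0],[0,0,0,0.34,0,0.88,0],[0,0,0,0.35,0,0.87,0],[0,0,0,0.43,0,0.84,0],[0,0,0,0.43,0,0.83,0],[0,0,0,0.51,0,0.79,0],[0,0,0,0.51,0,0.78,0],[0,0,0,0.58,0,0.73,0],[0,0,0,0.59,0,0.73,0],[0,0,0,0,0,0,0]]]';  python3 -m inch '[[[0,0,0,0.65,0,0.67,0],[0,0,0,0.66,0,0.67,0],[0,0,0,0.72,0,0.6,0],[0,0,0,0.72,0,0.6,0],[0,0,0,0.77,0,0.53,0],[0,0,0,0.78,0,0.52,0],[0,0,0,0.82,0,0.45,0],[0,0,0,0.83,0,0.44,0],[0,0,0,0.86,0,0.36,0],[0,0,0,0.87,0,0.36,0],[0,0,0,0,0,0,0]]]'
```

```text
time_s: 14.2
tool_pos: [0.5238, 0.0729, 0.1917]
orientation: [-0.0, 0.711, 0.703, -0.002]
wrist_force: [-15.0, -7.3, 13.1]
opening: 0.0092
time_s: 15.3
tool_pos: [0.6024, 0.073, 0.2445]
orientation: [0.001, 0.711, 0.703, 0.0]
wrist_force: [-4.3, -7.2, 13.4]
opening: 0.0095
```

```bash
python3 -m inch '[[[0,0,0,0.9,0,0.28,0],[0,0,0,0.9,0,0.27,0],[0,0,0,0.92,0,0.18,0],[0,0,0,0.92,0,0.18,0],[0,0,0,0.93,0,0.09,0],[0,0,0,0.94,0,0.09,0],[0,0,0,0.94,0,0,0],[0,0,0,0.94,0,-0.01,0],[0,0,0,0.94,0,-0.1,0],[0,0,0,0.93,0,-0.1,0],[0,0,0,0,0,0,0]]]';  python3 -m inch '[[[0,0,0,0,0,0,0.25],[0,0,0,0,0,0,0.25],[0,0,0,0,0,0,0.25]]]'
```

```text
time_s: 16.4
tool_pos: [0.695, 0.0727, 0.252]
orientation: [0.0, 0.711, 0.703, -0.0]
wrist_force: [3.4, -6.6, 1.1]
opening: 0.0094
time_s: 16.7
tool_pos: [0.6938, 0.074, 0.252]
orientation: [-0.0, 0.711, 0.703, 0.0]
wrist_force: [0.1, 1.0, 0.2]
opening: 0.0233
```

```bash
python3 - <<'E'
from h import *
p,d=r.camera("scene");cv2.imwrite("pics/s1.png",p)
p,d=r.camera("top");cv2.imwrite("pics/t1.png",p);np.save("pics/t1.npy",d)
cv2.imwrite("pics/t1.png",np.hstack([cv2.resize(p[90:260,170:340],(400,400)),cv2.resize(cv2.imread("pics/s1.png")[80:320,150:390],(400,400))]))
E
```

```text
(no output)
```

View pics/t1.png

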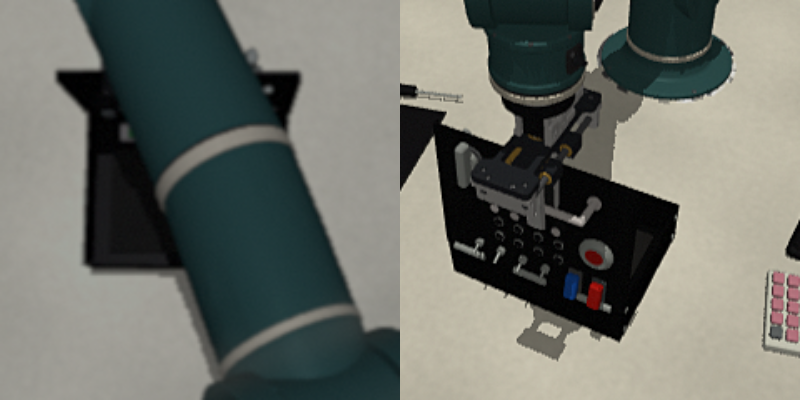

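The lid stands upright, with the handle on the rear side and the fingers loose around it. I'll lift clear above the lid edge, come back and look inside.

```bash
python3 -m inch '[[[0,0,0,0,0,1,0.25],[0,0,0,0,0,2,0.25],[0,0,0,0,0,2,0.25],[0,0,0,0,0,2,0.25],[0,0,0,0,0,1.5,0.25],[0,0,0,0,0,0,0.25]]]';  python3 -m inch '[[[0,0,0,-2,0,0,0.25],[0,0,0,-3,0,0,0.25],[0,0,0,-3,0,0,0.3],[0,0,0,-4,-1,0,0.6],[0,0,0,-4,-2,0,1],[0,0,0,-4,-2,0,1],[0,0,0,0,0,0,1],[0,0,0,0,0,0,1]]]'; python3 - <<'E'
from h import *
i=r.camera_info("wrist");print(i)
p,d=r.camera("wrist");cv2.imwrite("pics/w2.png",p);np.save("pics/w2.npy",d)
p,d=r.camera("top");np.save("pics/t2.npy",d);cv2.imwrite("pics/t2.png",p)
print(r.sense()['time_s'],r.sense()['joints'].round(2) if hasattr(r.sense()['joints'],'round') else 0)
E
```

```text
time_s: 17.4
tool_pos: [0.6945, 0.074, 0.3392]
orientation: [0.001, 0.711, 0.703, 0.001]
wrist_force: [-0.6, 0.8, 0.3]
opening: 0.0237
time_s: 18.2
tool_pos: [0.4936, 0.0228, 0.3368]
orientation: [0.001, 0.712, 0.703, -0.0]
wrist_force: [-0.3, -0.7, -0.2]
opening: 0.0646
{'fx': 297.3186396354542, 'fy': 297.3186396354542, 'cx': 253.95761853283767, 'cy': 193.63038124365647, 'R': array([[ 0.99992199, -0.01241886,  0.00133581],
       [-0.01231445, -0.96228243,  0.27177359],
       [-0.00208969, -0.27176884, -0.96236029]]), 't': array([-0.4939415 , -0.03265954,  0.51451983])}
18.3 [ 0.57  0.13 -0.74  1.75  0.09  1.3  -0.2 ]
```

View pics/w2.png

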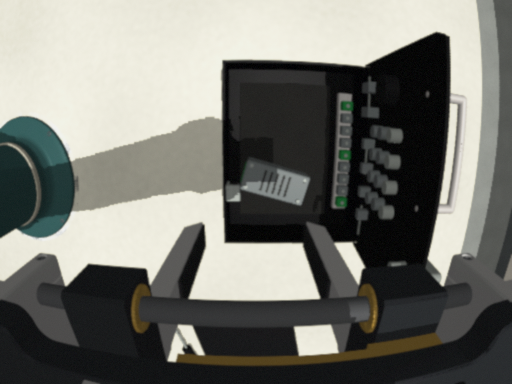

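The module lies in the box's right half, corners at about (252,158), (310,173), (302,206), (241,190), long side about 15° off the box's x.

```bash
cat >> h.py <<'E'
def fish(d,i):
    v,u=np.mgrid[:d.shape[0],:d.shape[1]].astype(float)
    a=(u-i['cx'])/i['fx'];b=(v-i['cy'])/i['fy'];t=np.hypot(a,b)+1e-9
    k=np.tan(t)/t;c=np.stack([a*k*d,b*k*d,d],-1)
    return (c-i['t'])@i['R']
E
python3 - <<'E'
from h import *
i=r.camera_info("wrist");d=np.load("pics/w2.npy");w=fish(d,i);z=w[...,2]
for poly,in [([(252,158),(310,173),(302,206),(241,190)],)]:
    m=np.zeros(d.shape,np.uint8);cv2.fillPoly(m,[np.array(poly)],1)
    q=w[m>0];print('z',np.percentile(q[:,2],[5,50,95]))
    win=(w[...,0]>.46)&(w[...,0]<.63)&(w[...,1]>-.1)&(w[...,1]<.17)
    M=(win&(z>.038)&(z<.056)&(d>0)).astype(np.uint8)
    k,l,st,c=cv2.connectedComponentsWithStats(M)
    for j in range(1,k):
        if st[j,4]>50: print(c[j],st[j],rect(w[l==j][:,:2]),w[l==j].mean(0).round(4))
print([ (uv,w[uv[1],uv[0]].round(4)) for uv in [(252,158),(310,173),(302,206),(241,190),(226,63),(226,240),(280,110),(275,182)]])
d2=np.load("pics/t2.npy");w2=cloud(d2,r.camera_info("top"));z2=w2[...,2]
M=((w2[...,0]>.46)&(w2[...,0]<.63)&(w2[...,1]>-.09)&(w2[...,1]<.17)&(z2>.038)&(z2<.056)).astype(np.uint8)
k,l,st,c=cv2.connectedComponentsWithStats(M)
for j in range(1,k):
    if st[j,4]>30: print('top',c[j],st[j],rect(w2[l==j][:,:2]))
E
```

```text
z [0.0108492  0.0451475  0.04674702]
[274.06746032 182.15823413] [ 240  159   70   47 2016] (array([527.6,  -8.9]), array([ 50.9, 106.2]), 73.8) [ 0.5268 -0.0074  0.0452]
[267.6        234.19016393] [234 232  70   5 305] (array([518.6, -96.3]), array([  2.5, 117.2]), 89.12) [ 0.5165 -0.0961  0.0472]
[((252, 158), array([0.4917, 0.0283, 0.022 ])), ((310, 173), array([ 5.912e-01, -3.000e-04,  8.300e-03])), ((302, 206), array([ 0.5788, -0.0594,  0.0097])), ((241, 190), array([ 0.472 , -0.0291,  0.0097])), ((226, 63), array([0.4561, 0.1769, 0.0686])), ((226, 240), array([ 0.4491, -0.0941,  0.0737])), ((280, 110), array([0.5386, 0.1067, 0.0097])), ((275, 182), array([ 0.528 , -0.0069,  0.0455]))]
```

```bash
python3 -m inch '[[[0,0,0.1,0.26,-0.24,-1,0.8],[0,0,0.1,0.26,-0.24,-1.5,0.8],[0,0,0.1,0.26,-0.24,-1.5,0.8],[0,0,0.1,0.26,-0.24,-1.5,0.8],[0,0,0.1,0.26,-0.24,-1.5,0.8],[0,0,0.1,0.26,-0.24,-1.5,0.8],[0,0,0.1,0.26,-0.24,-1.5,0.8],[0,0,0.1,0.26,-0.24,-1.5,0.8],[0,0,0.1,0.26,-0.24,-1.5,0.8],[0,0,0.1,0.26,-0.24,-1.5,0.8],[0,0,0.1,0.26,-0.24,-1.5,0.8],[0,0,0.1,0.26,-0.24,-1.5,0.8],[0,0,0.1,0.26,-0.24,-1.5,0.8],[0,0,0,0,0,0,0.8],[0,0,0,0,0,0,0.8]]]'
```

```text
time_s: 19.8
tool_pos: [0.528, -0.0068, 0.1465]
orientation: [-0.001, 0.142, 0.99, 0.001]
wrist_force: [0.3, -0.9, -0.5]
opening: 0.0748
```

```bash
python3 -m inch '[[[0,0,0,0,-0.1,-1.5,0.8],[0,0,0,0,-0.1,-2,0.8],[0,0,0,0,0,-2,0.8],[0,0,0,0,0,-2,0.8],[0,0,0,0,0,-2,0.8],[0,0,0,0,0,-1.5,0.8],[0,0,0,0,0,-0.9,0.8],[0,0,0,0,0,0,0.8]]]'; python3 -m inch '[[[0,0,0,0,0,0,0.4],[0,0,0,0,0,0,0.4],[0,0,0,0,0,0,0.4],[0,0,0,0,0,0,0.4],[0,0,0,0,0,0,0.4],[0,0,0,0,0,0,0.4]]]' 15
```

```text
time_s: 20.6
tool_pos: [0.5274, -0.0095, 0.0269]
orientation: [-0.001, 0.141, 0.99, -0.0]
wrist_force: [0.1, -0.0, -0.8]
opening: 0.0748
time_s: 21.2
tool_pos: [0.5281, -0.01, 0.0282]
orientation: [0.0, 0.141, 0.99, -0.0]
wrist_force: [-1.7, -2.2, 7.4]
opening: 0.0505
```

```bash
python3 -m inch '[[[0,0,0,0,0,0.5,0.4],[0,0,0,0,0,1,0.4],[0,0,0,0,0,1.5,0.4],[0,0,0,0,0,1.5,0.4],[0,0,0,0,0,2,0.4],[0,0,0,0,0,2,0.4],[0,0,0,0,0,2,0.4],[0,0,0,0,0,1.5,0.4],[0,0,0,0,0,0,0.4]]]' 20;python3 -m inch '[[[0,0,0,-0.2,-1.5,0,0.4],[0,0,0,-0.3,-2,0,0.4],[0,0,0,-0.35,-2.5,0,0.4],[0,0,0,-0.35,-2.5,0,0.4],[0,0,0,-0.35,-2.5,0,0.4],[0,0,0,-0.35,-2.5,0,0.4],[0,0,0,-0.35,-2.5,0,0.4],[0,0,0,-0.35,-2.5,0,0.4],[0,0,0,-0.35,-2.5,0,0.4],[0,0,0,-0.35,-2.5,0,0.4],[0,0,0,-0.35,-2.5,0,0.4],[0,0,0,-0.35,-2.5,0,0.4],[0,0,0,-0.35,-2.5,0,0.4],[0,0,0,-0.35,-2.5,0,0.4],[0,0,0,-0.35,-2.5,0,0.4],[0,0,0,-0.35,-2,0,0.4],[0,0,0,0,-0.5,0,0.4],[0,0,0,0,0,0,0.4]]]'
```

```text
time_s: 22.1
tool_pos: [0.5288, -0.0097, 0.1501]
orientation: [0.002, 0.141, 0.99, -0.0]
wrist_force: [0.1, -1.1, -2.1]
opening: 0.0497
time_s: 23.9
tool_pos: [0.4735, -0.3947, 0.147]
orientation: [-0.0, 0.141, 0.99, 0.0]
wrist_force: [-0.3, 0.6, -3.0]
opening: 0.0498
```

```bash
python3 -m inch '[[[0,0,0,0,0,-1.5,0.4],[0,0,0,0,0,-2,0.4],[0,0,0,0,0,-2,0.4],[0,0,0,0,0,-2,0.4],[0,0,0,0,0,-1.5,0.4],[0,0,0,0,0,-1,0.4],[0,0,0,0,0,-0.7,0.4],[0,0,0,0,0,-0.5,0.4],[0,0,0,0,0,0,0.4],[0,0,0,0,0,0,0.4]]]';python3 -m inch '[[[0,0,0,0,0,-0.3,0.4],[0,0,0,0,0,-0.3,0.4],[0,0,0,0,0,-0.2,0.4],[0,0,0,0,0,0,0.4],[0,0,0,0,0,0,0.4]]]'; python3 -m inch '[[[0,0,0,0,0,-0.2,0.4],[0,0,0,0,0,0,0.4]]]'
```

```text
time_s: 24.9
tool_pos: [0.4748, -0.3946, 0.0364]
orientation: [0.001, 0.14, 0.99, -0.0]
wrist_force: [3.9, -0.1, 3.0]
opening: 0.0501
time_s: 25.4
tool_pos: [0.4751, -0.395, 0.0286]
orientation: [0.001, 0.14, 0.99, -0.001]
wrist_force: [5.6, -0.7, 6.5]
opening: 0.0496
time_s: 25.6
tool_pos: [0.4753, -0.395, 0.0267]
orientation: [0.002, 0.14, 0.99, -0.001]
wrist_force: [5.2, -1.3, 6.1]
opening: 0.0494
```

Contact began higher than expected, so the module may have tilted in the grip. Looking.

```bash
python3 - <<'E'
from h import *
i=r.camera_info("wrist");p,d=r.camera("wrist")
s,_=r.camera("scene")
cv2.imwrite("pics/w3.png",np.hstack([cv2.resize(p[150:350,120:380],(400,300)),cv2.resize(s[100:230,60:230],(400,300))]))
w=fish(d,i)
m=(d>0)&(abs(w[...,0]-.475)<.09)&(abs(w[...,1]+.395)<.09)&(w[...,2]>.02)&(w[...,2]<.075)
print(m.sum());np.save("pics/w3.npy",w)
E
```

```text
14210
```

View pics/w3.png

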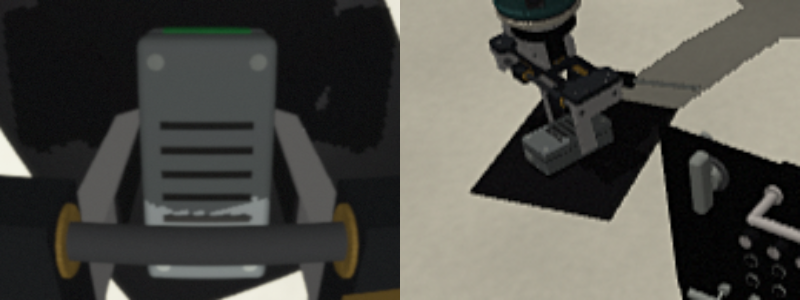

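```bash
cat > pl.py <<'E'
from h import *
i=r.camera_info("wrist");p,d=r.camera("wrist");w=fish(d,i)
e=np.array([np.cos(np.radians(-16.2)),np.sin(np.radians(-16.2))]);n=np.array([-e[1],e[0]])
o=w[...,:2]-np.array(r.sense()['tool_pos'])[:2];a=o@e;b=o@n;z=w[...,2]
m=(d>0)&(abs(a)<.06)&(abs(b)<.02)
for lo in np.arange(-.06,.06,.01):
    k=m&(a>=lo)&(a<lo+.01)
    if k.sum(): print(round(lo,2),k.sum(),np.percentile(z[k],[10,50,90]).round(4))
print(r.sense()['time_s'])
E
python3 pl.py
```

```text
-0.06 927 [0.0033 0.0041 0.005 ]
-0.05 1944 [0.0037 0.0272 0.04  ]
-0.04 1334 [0.0396 0.0405 0.0413]
-0.03 8510 [0.0416 0.1305 0.1505]
-0.02 2556 [0.0416 0.1386 0.1415]
-0.01 1151 [0.0422 0.0431 0.0441]
0.0 1081 [0.043  0.0439 0.0449]
0.01 1016 [0.0438 0.0448 0.0458]
0.02 908 [0.0446 0.0456 0.0466]
0.03 12 [0.0445 0.0452 0.0453]
0.05 494 [0.0472 0.0479 0.0486]
25.75
```

The module is pitched about 5° along its length: its near end touches the mat and its far end is about 8 mm up. I'll level it with the wrist while lowering the last 3 mm.

```bash
python3 -m inch '[[[0.008,0.028,0,0,0,0,0.4],[0.008,0.028,0,0,0,-0.1,0.4],[0.008,0.028,0,0,0,-0.1,0.4],[0,0,0,0,0,0,0.4],[0,0,0,0,0,0,0.4]]]'; python3 pl.py | sed -n '3p;6,9p;11,13p'
```

```text
time_s: 26.25
tool_pos: [0.4736, -0.3946, 0.0235]
orientation: [-0.043, 0.14, 0.989, 0.006]
wrist_force: [-0.3, -0.3, -1.6]
opening: 0.0495
-0.04 1352 [0.0394 0.0403 0.041 ]
-0.01 2536 [0.0398 0.1369 0.1396]
0.0 1098 [0.0394 0.0402 0.0411]
0.01 1024 [0.0393 0.0402 0.041 ]
0.02 937 [0.0394 0.0402 0.0411]
0.05 492 [0.0392 0.04   0.0408]
26.3
```

It is level now, with its top at 0.040, so it rests on the mat. Release and retreat.

```bash
python3 -m inch '[[[0,0,0,0,0,0,0.6],[0,0,0,0,0,0,0.75],[0,0,0,0,0,0,0.8],[0,0,0,0,0,0,0.8],[0,0,0,0,0,0,0.8],[0,0,0,0,0,0.5,0.8],[0,0,0,0,0,1.5,0.8],[0,0,0,0,0,3,0.8],[0,0,0,0,0,3,0.8],[0,0,0,0,0,4,0.8],[-0.024,-0.084,0,0,0,4,0.8],[0,0,0,-1,-3,4,0.8],[0,0,0,-1,-4,2,0.8],[0,0,0,-1,-4,0,0.8],[0,0,0,-1,-4,0,0.8],[0,0,0,-1,-4,0,0.8],[0,0,0,0,0,0,0.8],[0,0,0,0,0,0,0.8]]]'; python3 - <<'E'
from h import *
i=r.camera_info("top");p,d=r.camera("top");s,ds=r.camera("scene")
cv2.imwrite("pics/f.png",np.hstack([p[100:300,120:450],s[60:260,60:330]]))
for n,D in(("top",d),("scene",ds)):
    w=cloud(D,r.camera_info(n));z=w[...,2]
    m=(D>0)&(abs(w[...,0]-.474)<.09)&(abs(w[...,1]+.394)<.09)&(z>.03)&(z<.06)
    print(n,m.sum(),rect(w[m][:,:2]),np.percentile(z[m],[5,50,95]))
    A=np.c_[w[m][:,:2],np.ones(m.sum())];print(np.linalg.lstsq(A,z[m],rcond=None)[0])
    l=(D>0)&(w[...,1]>-.09)&(w[...,1]<.17)&(z>.1)&(z<.32)&(w[...,0]>.6)&(w[...,0]<.75);q=w[l]
    for a in(.12,.18,.24,.28):
        k=abs(q[:,2]-a)<.01
        if k.sum()>5: print('  lid z',a,k.sum(),np.percentile(q[k,0],[10,50,90]).round(3))
print(r.sense()['wrist_force'],r.sense()['time_s'])
E
```

```text
time_s: 28.1
tool_pos: [0.4238, -0.5843, 0.2436]
orientation: [0.0, 0.141, 0.99, 0.0]
wrist_force: [0.3, 0.8, 0.4]
opening: 0.0752
top 500 (array([ 478.7, -395.2]), array([ 51.4, 104.7]), 72.93) [0.03443388 0.03920922 0.04363167]
[-0.00069554 -0.00180645  0.03884205]
  lid z 0.12 119 [0.646 0.657 0.66 ]
  lid z 0.18 152 [0.642 0.654 0.657]
  lid z 0.24 112 [0.649 0.651 0.654]
  lid z 0.28 197 [0.646 0.649 0.661]
scene 455 (array([ 483.4, -394.1]), array([ 53.5, 107.5]), 71.69) [0.03243998 0.03896126 0.04207171]
[-0.02898399 -0.05762861  0.03001593]
  lid z 0.12 694 [0.664 0.667 0.684]
  lid z 0.18 601 [0.66  0.663 0.673]
  lid z 0.24 680 [0.656 0.658 0.662]
  lid z 0.28 907 [0.653 0.655 0.659]
[-0.17464986  0.36044244 -0.54715247] 28.2
```

View pics/f.png

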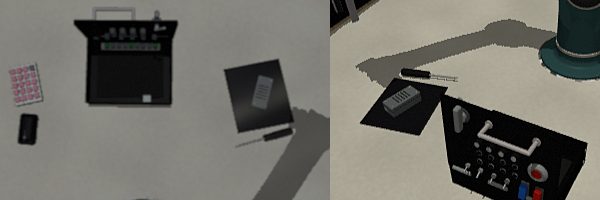

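The final view shows the module flat near the middle of the mat. The lid is upright, and the keypad, mouse and screwdriver look unmoved. Handing in.

```bash
python3 -c "
from bench import r
print(r.sign_off())"
```

```text
the job is handed in; nothing more can be done
None
```

The module is out of the box and lies flat, right way up and released on the mouse mat, with the lid left standing open. I handed the job in at about 28 s of the 72 s allowed; sign-off gives no verdict.

- **Latch:** on the first gentle pull the lid rose only about 1.5 mm while the pads slipped at about 11 N, so it was locked. I let it back down and pushed the wing round to its other stop, with at most about 11 N on it. The lid then came free.
- **Module:** it tilted about 5° in the grip on the way to the mat. I levelled it with the wrist before letting go, and the wrist camera then showed it flat.

Last checks:
- **Module position:** its centre is about 5 mm (top camera) to 9 mm (scene camera) from the mat's middle, and its top is at about 0.039–0.040 m, as expected for a module resting on the mat.
- **Module tilt:** the top camera's plane fit shows it level. The scene camera's rougher fit suggested about 3.5°; I trust it less because its points included the module's sides. Both are within the 7° limit.
- **Lid angle:** about 1.5 rad.
- **Rest of the scene:** the keypad, mouse and screwdriver looked unmoved in the final picture, though I did not measure them. The arm is clear of everything.

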